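# Time a cam pulley to its pointer

### The job

Take the timing pin out of its stand and stand it in the bush of the bracket on the timing fixture, so that it rests on the pulley. Then turn the spring-loaded pulley by the lug on its rim, slowly and counter-clockwise seen from above, until its engraved mark comes up to the pointer and, just past it, the pin drops fully into the pulley's slot; go on until the slot bears against the pin, bed it by holding about 14 N against the lug for a second, never much more, and let go, so that the spring brings the mark back to face the pointer with the pin holding it there. Leave the other things on the bench alone.

Things in the scene. Friction and masses are not known exactly. Their poses are not given: they have to be found in the camera images.
- pin_mid (a point): Timing pin, loose, upright in the middle hole of its stand, 24 mm deep (lift over 30 mm to clear it): steel, 76 mm long, 0.04 to 0.09 kg; round shaft 12 mm diameter and 54 mm long with chamfered foot, then a dark round head 22 mm diameter, 22 mm high, to grip. This point: on its axis half-way up, 38 mm above the foot; the middle of the head is 27 mm above it.
- pin: The same timing pin; origin at the centre of its foot, z along the pin up to the head.
- stand: The pin's stand, a fixed plain grey plastic block 50 x 80 x 30 mm high with three holes; the pin stands in the middle one (the outer two are thinner and empty). Origin: centre of the underside.
- fixture: Timing fixture, fixed to the bench: grey round base 176 mm diameter with the pulley on it; an aluminium bracket at its own +x side (out to 125 mm from the axle, 86 mm high) holds the bush over the pulley; a thin pointer post stands at its own -y side (out to 110 mm, 60 mm high). Origin: on the axle at the bench top, z up, yaw varies.
- bush (a point): Centre of the upper mouth of the bush in the bracket: vertical through hole 14 mm diameter, 2 mm chamfer, in a block 34 x 34 x 32 mm, 58 mm from the axle, mouth 86 mm above the bench. The pulley's track passes 36 mm below the mouth. With the pin in the bush on the track, its mid point is 2 mm above this point; dropped into the slot, 12 mm below it.
- axle (a point): Centre of the pulley at the height of its flat track (50 mm above the bench); it turns about the vertical through it. Pulley: steel, 163 mm diameter, toothed rim, hub up to 67 mm above the bench, flat track at 44 to 73 mm radius with one radial slot 14 mm wide, 14 mm deep, which lies exactly under the bush with the mark 0.05 rad past the pointer.
- wheel: The same pulley; origin on the axle 30 mm above the bench. A spring pulls it clockwise: turning takes 0.2 N m at first, rising to 0.5 at the mark; let go before the pin is in, it swings back. It starts 0.65 to 1.1 rad clockwise of the mark. With the pin dropped in the slot it has play from the mark (rest) to 0.1 rad past it, where it stops hard on the pin; about 14 N on the lug (7 N on the pin) then beds it; over 12 N on the pin (18 N on the lug) spoils it.
- mark (a point): The engraved mark, a short dark radial line on the pulley's top face; this point is its outer end, 78 mm from the axle, 50 mm above the bench. It turns with the pulley.
- pointer (a point): Tip of the fixed pointer, 78 mm from the axle and 56 mm above the bench: the mark comes to rest just under it when the spring holds the slot against the pin.
- lug (a point): Centre of the top of the upright lug on the pulley, to push it by: 50 to 76 mm from the axle, 12 mm thick along the rim, 34 mm tall, top 84 mm above the bench. Push its plain clockwise face, about 63 mm from the axle, shut fingertips 5 to 20 mm above the track; the other face has a low foot rib (8 mm out, 10 mm up). It starts on the robot's side and stays clear of bracket and pointer.
- bearing_big: Bystander, leave it alone: ball bearing, 47 mm diameter, 14 mm high. Origin: centre of its underside.
- axle_nut: Bystander, leave it alone: hexagon nut, 27 mm wide, 13 mm high. Origin: centre of its underside.
- spanner_13: Bystander, leave it alone: small spanner, 164 mm long, 8 mm high. Origin: centre of its underside.
- hex_key_6: Bystander, leave it alone: hex key, 103 mm long, 7 mm high. Origin: centre of its underside.
- throttle_grip: Bystander, leave it alone: black rubber grip, 115 mm long, 33 mm thick. Origin: centre of its underside.
- bearing_small: Bystander, leave it alone: small ball bearing, 32 mm diameter, 10 mm high. Origin: centre of its underside.

How it is judged:
By the outcome, as a careful person would: the job done as asked, in the order asked, and still so for the second after the job is handed in, with the robot touching nothing.
It also fails if it takes over 72 s, if anything falls off the work surface, if the arm or the gripper's body presses on something with over 40 N, if the wrist force passes 120 N, or if a joint passes its speed limit or range.

### The arm

A 6-joint arm with a two-finger parallel gripper is mounted at the origin on a cart in front of the work surface, level with it; the furniture and walls round the work are solid. World frame = base frame: x ahead of the robot, y to its left, z up, the work surface at z = 0. Lengths are in mm, angles in degrees, forces in N, time in s.
With the tool pointing down it reaches from about 250 to 775 mm from the base axis. Payload 4 kg.
Tool frame: the origin (TCP) lies between the finger pads; the fingertips stand 19 mm ahead of it and the grasp point (between the pads) is the TCP (tcp_to_tips is the distance from the TCP to the fingertips, in mm); z points along the fingers, y is the line along which they close (so a half turn about z gives the same grasp; the last joint's range is limited). The gripper opens to 94 mm and grips with 3 to 60 N. Pads are 16 mm wide; open, the fingers measure 119 mm over their backs; the gripper's body (75 mm by 177 mm) begins 78 mm behind the grasp point.
Start: joints at [57.519, 4.996, 78.535, -0, 96.463, -5.907], TCP at [246.054, 491.91, 224.506] pointing down, gripper open.
Joint ranges: [-177.83, 177.83], [-43.37, 116.18], [15.69, 146.23], [-61.86, 241.86], [9.47, 152.12], [-147.06, 147.06]. Speed limits (degrees/s): [159.86, 159.86, 180, 180, 180, 180].

### API

Orientations are given as a 3x3 rotation matrix whose columns are the frame's x, y, z axes.
In Python, from cell import sense, camera, camera_model, job_done, find_in, tcp_to_tips gives the robot as it stands.
- The arm moves only by the tool move_arm, never from a script. Its argument "commands" is a list of rows, each a list of 3 entries, a list of its own where there are three numbers: the shift along the tool's x, y, z in m, then the turn about the tool's z in rad, then the finger opening in m, from 0 to 0.094. A call has 1 to 8 rows; each row shifts and turns the commanded pose from where the row before left it, along the tool's axes as they then stand; what a row does not reach is not made up. A row lasts 1/10 s, in which the tool goes at most 50 mm and 8.59 degrees, less where a joint would pass 70% of its speed; a pose out of reach is approached as far as the arm can. A call with a gripper value outside its range is refused whole. The fingers move at their own pace and stop on an object; "grip_force" is the grip in N (left out, the last holds). Time passes only in rows, so rows that do not move let the fingers close. It gives the time, the measured TCP pose, the force, the opening and the grip force at its end, in the units of the state.
- sense(): the state, without advancing time (a new reading comes with each control period).
- camera(name): name is "scene" or "top" or "wrist"; returns the picture (400x640x3 uint8, blue, green, red); there is no depth.
- camera_model(name): a dict with "fx", "fy", "cx", "cy" (pixels), "dist" ([k1, k2, p1, p2, k3] as OpenCV has them; the pictures are not rectified), "R" (3x3) and "t" (3): a world point X has camera coordinates R X + t; the wrist camera has in their place "mount" (4x4, takes a point from camera to tool coordinates, whose origin is the TCP and whose axes are the flange's). Camera axes: x right, y down, z forward; pixel columns grow to the right and rows downward; lengths in mm; the calibration is good to about 2 mm. A picture is of the moment at which its call begins: read the wrist's pose just before it. camera_model takes no time and is no camera call.
- job_done(): hands the job in; it is judged then, once.
Trained networks look in the newest picture that a camera, given by its name, has taken for a name from the list of things; names that differ only in an ending like _2 or _b are one class to them, and where a whole thing is asked for, a point or a joint stands for the part that bears it (a point fixed in the world has none). Each returns a list of dicts, best first, with "confidence" (0 to 1); they miss things now and then, are a little off and sometimes report something else, mostly with a low value. They report only what shows in the picture. A call takes as long as a camera call.
- find_in(camera, label): "xyz" ([x, y, z] in mm, in world coordinates, good to about 4 mm: the middle of the surface that is visible of it).
The state is a dict: "clock": time; "qpos": joint angles; "dq": joint speeds; "effort": joint torques, N m; "tcp_pos": TCP position; "ee_rot": TCP orientation; "contact_force": force on the tool from outside, world axes, zero at the start; "wrist_torque": the same for the moment, N m; "opening": finger opening in mm; "grip_force": force on a finger pad.
Only numpy, scipy, OpenCV 4.12 (cv2) and the standard library are available. Lean on these libraries where they do the work, as an engineer would, in place of code of your own. Each camera call takes 0.05 s, during which the arm holds its last target. There are 200 camera calls.

## Working session

There is one attempt and no reset: what is moved stays moved. The work goes in short steps, Python scripts to look and compute and a tool call to move; the robot and the scene stay as the last step left them, time stands still between calls to the robot, and variables do not carry over. Pictures are saved under pics/ and viewed, at most 10 in all, crops included, and the job is handed in when it is done.

Besides the shell and the picture viewer there is one more tool, called as name([rows], argument=value, ...), one row to a line, values as JSON. move_arm: Moves the arm, as the interface text tells. Its arguments: {"type":"object","properties":{"commands":{"type":"array"},"grip_force":{"type":"number"}},"required":["commands"]}

```bash
mkdir -p pics; python3 - <<'E'
from cell import *
import cv2,numpy as np
s=sense();print(s['clock'],s['tcp_pos'],np.round(s['ee_rot'],3).tolist(),s['contact_force'])
for c in ['scene','top']:
    im=camera(c);cv2.imwrite(f'pics/{c}0.png',im)
    for l in ['pin_mid','pin','stand','fixture','bush','axle','mark','pointer','lug','wheel']:
        r=find_in(c,l)
        print(c,l,[(np.round(d['xyz'],1).tolist(),round(d['confidence'],2)) for d in r[:2]])
E
```

```text
0.0 [245.75083416 491.47929052 223.32035089] [[-0.894, 0.447, -0.001], [0.447, 0.894, -0.002], [0.0, -0.002, -1.0]] [-0.07432935 -0.67888318  0.39222253]
scene pin_mid [([496.9, 277.5, 72.0], 0.65)]
scene pin []
scene stand [([425.6, 426.9, 6.4], 0.65), ([489.7, 281.1, 27.0], 0.56)]
scene fixture [([505.8, -6.7, 10.6], 0.57)]
scene bush [([505.6, -7.6, 16.1], 0.8)]
scene axle [([507.5, -9.6, 13.4], 0.75)]
scene mark []
scene pointer [([503.3, -4.2, 16.1], 0.52)]
scene lug []
scene wheel []
top pin_mid [([457.6, -328.2, 5.2], 0.64)]
top pin [([507.7, 273.3, 82.1], 0.55), ([577.3, -43.0, 52.6], 0.35)]
top stand [([506.2, 270.8, 30.0], 0.57)]
top fixture [([582.4, -33.0, 49.6], 0.97), ([458.6, -329.8, 6.7], 0.5)]
top bush [([578.9, -33.7, 44.6], 0.75)]
top axle [([585.5, -34.4, 51.2], 0.87)]
top mark [([579.0, -38.4, 49.6], 0.73)]
top pointer [([585.5, -30.9, 49.4], 0.67)]
top lug [([572.2, -43.1, 51.1], 0.9)]
top wheel [([577.1, -38.4, 49.3], 0.95)]
```

View pics/top0.png

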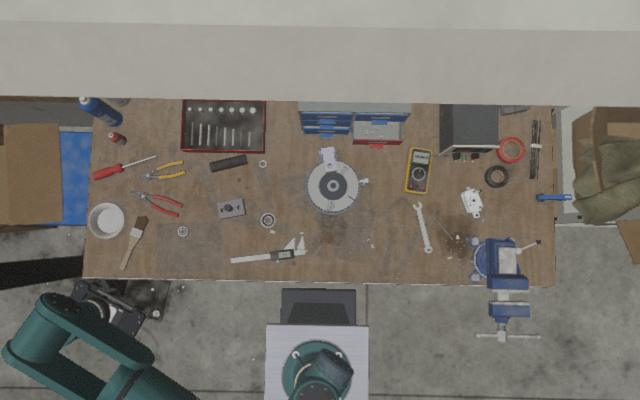

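View pics/scene0.png

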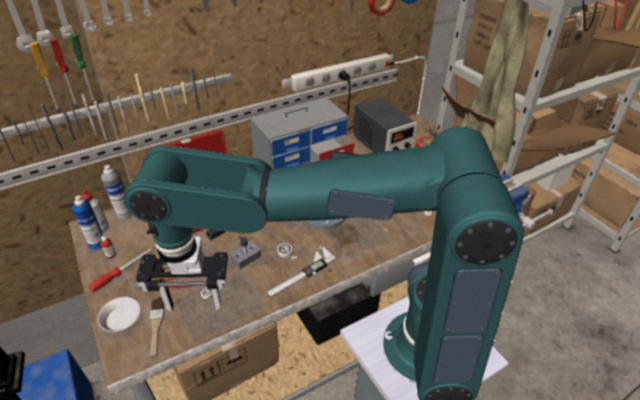

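```bash
python3 - <<'E'
import cv2,numpy as np
im=cv2.imread('pics/top0.png')
a=cv2.resize(im[142:222,292:372],(560,560),interpolation=cv2.INTER_CUBIC)
b=cv2.resize(im[188:228,210:250],(240,240),interpolation=cv2.INTER_CUBIC)
c=np.zeros((560,800,3),np.uint8);c[:,:560]=a;c[:240,560:]=b
cv2.imwrite('pics/c1.png',c)
E
cat > h.py <<'E'
from cell import *
import cv2,numpy as np
def KD(m): return np.array([[m['fx'],0,m['cx']],[0,m['fy'],m['cy']],[0,0,1.]]),np.array(m['dist'],float)
def RT(name,s):
    m=camera_model(name)
    if name!='wrist': return m,np.array(m['R']),np.array(m['t'])
    M=np.array(m['mount']);Rt=np.array(s['ee_rot']);
    Rc=Rt@M[:3,:3];tc=Rt@M[:3,3]+np.array(s['tcp_pos'])
    return m,Rc.T,-Rc.T@tc
def plane(name,s,px,z):
    m,R,t=RT(name,s);K,D=KD(m)
    p=cv2.undistortPoints(np.array(px,float).reshape(-1,1,2),K,D)[:,0]
    d=np.c_[p,np.ones(len(p))]@R;C=-R.T@t
    return C+d*((z-C[2])/d[:,2])[:,None]
def proj(name,s,X):
    m,R,t=RT(name,s);K,D=KD(m)
    return cv2.projectPoints(np.array(X,float).reshape(-1,1,3),cv2.Rodrigues(R)[0],t,K,D)[0][:,0]
def to_tool(s,d): return np.array(s['ee_rot']).T@np.array(d)
E
python3 - <<'E'
from h import *
print(plane('top',None,[(333,188),(327,155),(365,181)],50),camera_model('wrist'))
E
```

```text
[[ 571.89910923  -41.22661576   50.        ]
 [ 674.04093653  -20.88627389   50.        ]
 [ 595.49335709 -139.12025218   50.        ]] {'fx': 293.95977963197686, 'fy': 293.95977963197686, 'cx': 319.1982864875992, 'cy': 203.97423916564557, 'dist': array([-0.04564948,  0.        ,  0.        ,  0.        ,  0.        ]), 'mount': array([[ 3.44288073e-04, -9.67752239e-01, -2.51903722e-01,
         7.35579858e+01],
       [ 9.99999645e-01,  1.39416842e-04,  8.31138931e-04,
         1.19488530e-01],
       [-7.69216940e-04, -2.51903918e-01,  9.67751944e-01,
        -1.60170363e+02],
       [ 0.00000000e+00,  0.00000000e+00,  0.00000000e+00,
         1.00000000e+00]])}
```

View pics/c1.png

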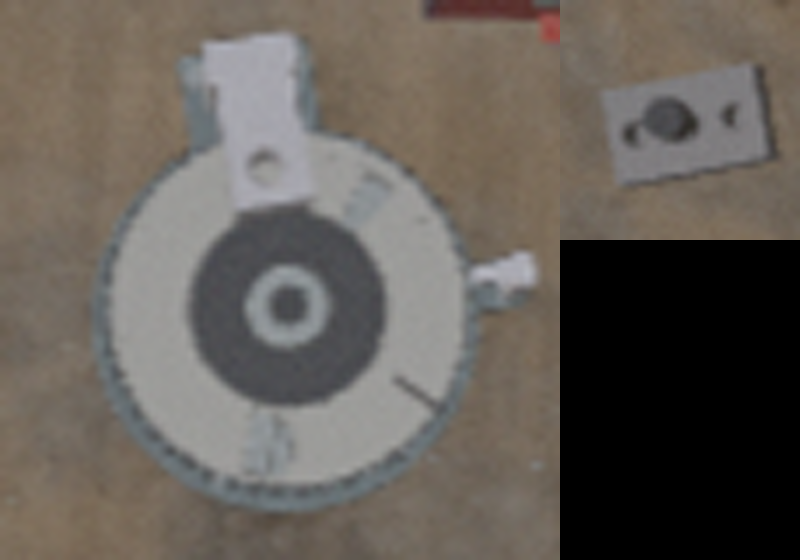

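```bash
python3 - <<'E'
from h import *
f=lambda u,v:(292+u/7-.43,142+v/7-.43)
P=lambda u,v,z:np.round(plane('top',None,[f(u,v)],z)[0],1)
ax=P(289,305,67);bu=P(266,167,86);pt=P(470,285,56);mk=P(437,408,50);lg=P(268,440,84);sl=P(367,197,50)
print('axle',ax,P(287,307,50),'bush',bu,'ptr',pt,'mark',mk,'lug',lg,'slot',sl)
print('pin',plane('top',None,[(210+108/6-.4,188+118/6-.4)],82))
for n,p in [('bush',bu),('ptr',pt),('mark',mk),('lug',lg),('slot',sl)]:
  d=(p-ax)[:2];print(n,np.hypot(*d),np.degrees(np.arctan2(d[1],d[0])))
print(sense()['clock'])
E
```

```text
axle [578.7 -40.2  67. ] [579.8 -39.8  50. ] bush [635.8 -28.7  86. ] ptr [ 590.4 -119.3   56. ] mark [ 536.7 -106.1   50. ] lug [518.8 -31.8  84. ] slot [629.2 -74.1  50. ]
pin [[504.28875752 272.96169165  82.        ]]
bush 58.2465449619116 11.387098460378054
ptr 79.96061530528637 -81.58615715916329
mark 78.14608115574318 -122.51055536803872
lug 60.48611410894248 172.01725611790712
slot 60.82318636835791 -33.872953569970164
1.1
```

move_arm([
  [[0,0,0],-0.116,0.05],
  [[0,0,0],-0.116,0.05],
  [[0,0,0],-0.116,0.05],
  [[0,0,0],-0.116,0.05],
], grip_force=30)

```text
clock: 1.5
tcp_pos: [246.0, 491.9, 224.5]
ee_rot: [[-1.0, -0.005, 0.0], [-0.005, 1.0, 0.0], [-0.0, 0.0, -1.0]]
contact_force: [0.9, -1.0, -1.0]
opening: 65.4
grip_force: 0.0
```

move_arm([
  [[-0.0345,-0.0313,0.006],0,0.05],
  [[-0.0345,-0.0313,0.006],0,0.05],
  [[-0.0345,-0.0313,0.006],0,0.05],
  [[-0.0345,-0.0313,0.006],0,0.05],
  [[-0.0345,-0.0313,0.006],0,0.05],
  [[-0.0345,-0.0313,0.006],0,0.05],
  [[-0.0345,-0.0313,0.006],0,0.05],
  [[0,0,0],0,0.05],
])

```text
clock: 2.3
tcp_pos: [490.7, 268.5, 180.9]
ee_rot: [[-1.0, 0.007, -0.001], [0.007, 1.0, -0.003], [0.001, -0.003, -1.0]]
contact_force: [-0.3, -0.2, 0.5]
opening: 50.0
grip_force: 0.0
```

```bash
python3 - <<'E'
from h import *
s=sense();im=camera('wrist');cv2.imwrite('pics/w1.png',im)
print(s['tcp_pos'],s['contact_force']);
for l in ['pin','pin_mid','stand']:print(l,[(np.round(d['xyz'],1),d['confidence']) for d in find_in('wrist',l)[:2]])
print(proj('wrist',s,[(504.3,273,82)]))
E
```

```text
[490.66170598 268.52927183 180.93557064] [-0.30239017 -0.16981152  0.46388778]
pin [(array([506.1, 273.7,  80.3]), 0.59)]
pin_mid [(array([501.8, 280.2,  85. ]), 0.59), (array([542.6,  -5.6,  45.7]), 0.24)]
stand [(array([495.2, 275.4,  27.7]), 0.92)]
[[323.77664592 224.38850185]]
```

View pics/w1.png

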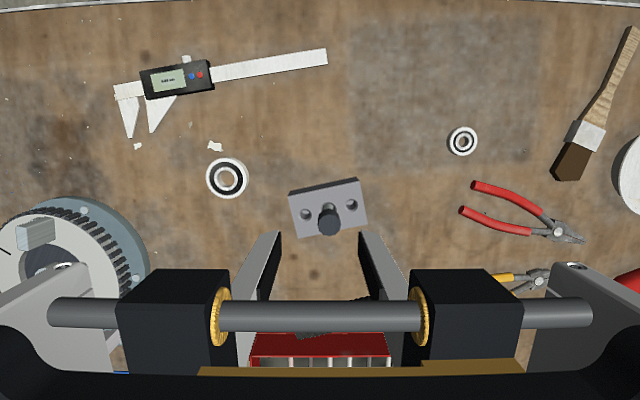

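```bash
python3 - <<'E'
from h import *
s=sense();im=cv2.imread('pics/w1.png')
g=im.max(2);m=(g<75).astype(np.uint8);
sub=np.zeros_like(m);sub[195:250,305:355]=m[195:250,305:355]
n,l,st,c=cv2.connectedComponentsWithStats(sub);print(st[1:])
th=np.linspace(0,6.28,40)
best=[]
for x in np.arange(492,516,1):
  for y in np.arange(262,286,1):
    X=[(x+11*np.cos(a),y+11*np.sin(a),z) for z in(60,82) for a in th]
    h=cv2.convexHull(proj('wrist',s,X).astype(np.float32))
    k=np.zeros_like(m);cv2.fillPoly(k,[np.round(h).astype(int)],1)
    best.append(((k&sub).sum()/(k|sub).sum(),x,y))
best.sort();print(best[-6:])
c=cv2.resize(im[190:255,290:370],None,fx=6,fy=6,interpolation=cv2.INTER_CUBIC);cv2.imwrite('pics/c2.png',c)
E
```

```text
[[349 201   6   8  30]
 [318 206  21  20 141]
 [305 211   6   8  28]
 [339 223   1   1   1]
 [319 228   1   3   3]
 [321 231   3   4   4]]
[(np.float64(0.2222222222222222), np.int64(498), np.int64(281)), (np.float64(0.2222222222222222), np.int64(498), np.int64(282)), (np.float64(0.22342064714946072), np.int64(499), np.int64(283)), (np.float64(0.2241112828438949), np.int64(500), np.int64(282)), (np.float64(0.22565687789799072), np.int64(499), np.int64(282)), (np.float64(0.22565687789799072), np.int64(500), np.int64(283))]
```

View pics/c2.png

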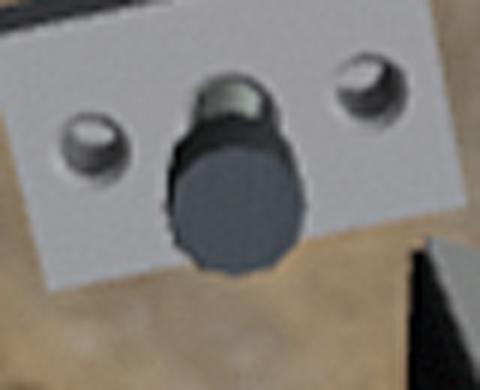

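move_arm([
  [[-0.0135,0.0085,0],0,0.05],
  [[0,0,0.035],0,0.05],
  [[0,0,0.035],0,0.05],
  [[0,0,0.03],0,0.05],
  [[0,0,0.01],0,0.05],
  [[0,0,0],0,0.05],
  [[0,0,0],0,0.05],
])

```text
clock: 3.2
tcp_pos: [501.6, 282.5, 74.3]
ee_rot: [[-1.0, -0.001, 0.003], [-0.001, 1.0, 0.001], [-0.003, 0.001, -1.0]]
contact_force: [0.8, -0.4, 1.1]
opening: 50.3
grip_force: 0.0
```

```bash
python3 - <<'E'
from h import *
s=sense();im=camera('wrist');cv2.imwrite('pics/w2.png',im)
print(s['tcp_pos'],s['contact_force'],np.round(s['ee_rot'],4));
E
```

```text
[501.64205291 282.49300367  74.3264765 ] [ 0.77120467 -0.41094212  1.08938168] [[-1.     -0.0015  0.0026]
 [-0.0015  1.      0.0013]
 [-0.0026  0.0013 -1.    ]]
```

View pics/w2.png

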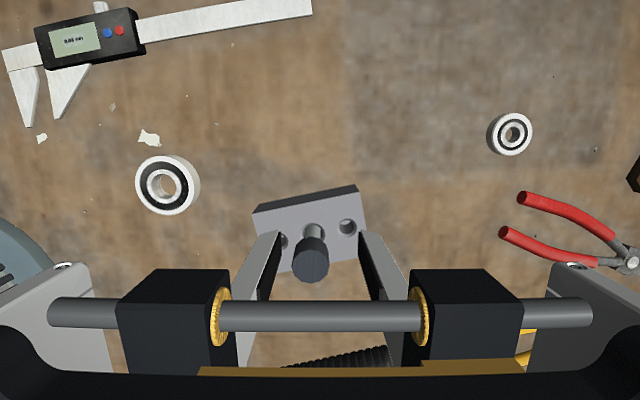

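move_arm([
  [[-0.002,-0.005,0.003],0,0.05],
  [[0,0,0],0,0.0],
  [[0,0,0],0,0.0],
  [[0,0,0],0,0.0],
  [[0,0,0],0,0.0],
  [[0,0,0],0,0.0],
  [[0,0,0],0,0.0],
  [[0,0,0],0,0.0],
])

```text
clock: 4.05
tcp_pos: [503.2, 276.4, 69.6]
ee_rot: [[-1.0, -0.0, 0.0], [-0.0, 1.0, 0.0], [-0.0, 0.0, -1.0]]
contact_force: [0.1, 0.7, 0.8]
opening: 21.0
grip_force: 30.0
```

move_arm([
  [[0,0,-0.01],0,0.0],
  [[0,0,-0.02],0,0.0],
  [[0,0,-0.03],0,0.0],
  [[0,0,-0.03],0,0.0],
  [[0,0,-0.03],0,0.0],
  [[-0.012,-0.04,0],0,0.0],
  [[-0.012,-0.04,0],0,0.0],
  [[-0.012,-0.04,0],0,0.0],
])

```text
clock: 4.85
tcp_pos: [539.4, 155.5, 190.6]
ee_rot: [[-1.0, -0.002, 0.002], [-0.002, 1.0, 0.0], [-0.002, 0.0, -1.0]]
contact_force: [0.1, -0.2, -0.4]
opening: 21.3
grip_force: 30.0
```

move_arm([
  [[-0.012,-0.04,0],0,0.0],
  [[-0.012,-0.04,0],0,0.0],
  [[-0.012,-0.04,0],0,0.0],
  [[-0.006,-0.02,0],0,0.0],
  [[-0.006,-0.02,0],0,0.0],
  [[0,0,0],0,0.0],
  [[0,0,0],0,0.0],
])

```text
clock: 5.55
tcp_pos: [587.0, -3.4, 189.7]
ee_rot: [[-1.0, 0.0, -0.0], [0.0, 1.0, 0.001], [0.0, 0.001, -1.0]]
contact_force: [1.4, 0.7, -0.4]
opening: 21.2
grip_force: 30.0
```

```bash
python3 - <<'E'
from h import *
s=sense();im=camera('wrist');cv2.imwrite('pics/w3.png',im)
print(s['tcp_pos'],s['contact_force'],np.round(s['ee_rot'],4),s['opening'],s['grip_force']);
E
```

```text
[587.02135647  -3.40075383 189.68362735] [ 1.3846796   0.69391998 -0.37845548] [[-1.e+00  5.e-04 -2.e-04]
 [ 5.e-04  1.e+00  9.e-04]
 [ 2.e-04  9.e-04 -1.e+00]] 21.20558920528374 29.999971389770508
```

View pics/w3.png

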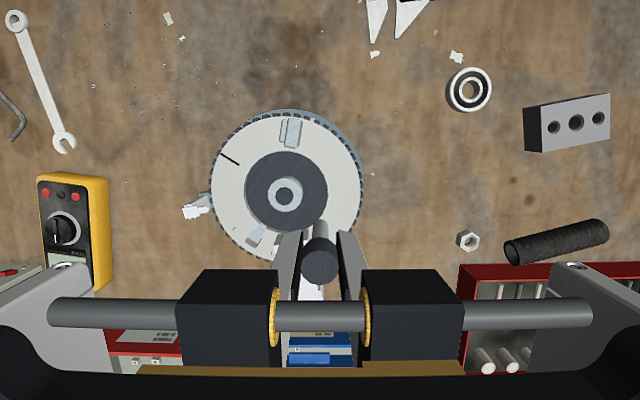

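move_arm([
  [[-0.024,0.017,0],0,0.0],
  [[-0.025,0.016,0],0,0.0],
  [[0,0,0],0,0.0],
  [[0,0,0],0,0.0],
])

```text
clock: 6.0
tcp_pos: [635.8, 30.9, 189.1]
ee_rot: [[-1.0, -0.003, -0.001], [-0.003, 1.0, 0.0], [0.001, 0.0, -1.0]]
contact_force: [0.1, -0.2, -0.3]
opening: 21.4
grip_force: 30.0
```

```bash
python3 - <<'E'
from h import *
ss=[]
for i in range(4):
    s=sense();im=camera('wrist');ss.append((s['tcp_pos']));R=s['ee_rot']
cv2.imwrite('pics/w4.png',im)
print(np.array(ss),R)
print(proj('wrist',s,[(635.8,-28.7,86),(578.7,-40.2,67),(590.4,-119.3,56)]))
c=cv2.resize(im[100:300,130:390],None,fx=3,fy=3,interpolation=cv2.INTER_CUBIC);cv2.imwrite('pics/c4.png',c)
E
```

```text
[[635.7600394   30.93456676 189.12657207]
 [635.53769245  30.34501877 189.40880237]
 [635.47477128  29.94772348 189.66685399]
 [635.49147459  29.59826868 189.83025673]] [[-9.99999840e-01 -5.65727734e-04  1.30143370e-05]
 [-5.65728382e-04  9.99999839e-01 -4.98583883e-05]
 [-1.29861286e-05 -4.98657429e-05 -9.99999999e-01]]
[[256.17772224 209.033873  ]
 [245.1917426  145.74958906]
 [170.52368221 157.36771971]]
```

View pics/c4.png

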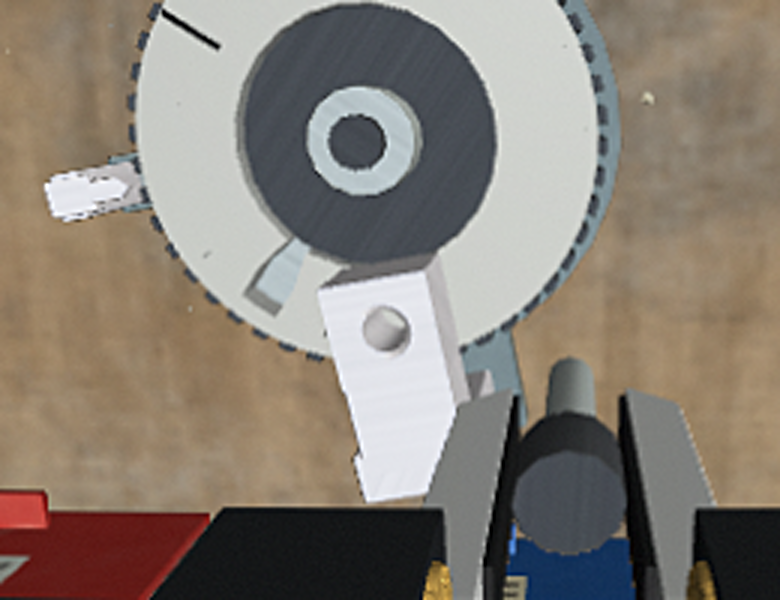

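```bash
python3 - <<'E'
from h import *
s=sense();f=lambda u,v:(130+u/3-.33,100+v/3-.33)
P=lambda u,v,z:print(np.round(plane('wrist',s,[f(u,v)],z)[0],1))
print(s['tcp_pos']);P(572,379,125.8);P(569,492,201);P(386,329,86);P(357,141,67);P(130,187,56);P(162,11,50)
E
```

```text
[635.5428644   29.39181208 189.90874297]
[638.9  30.9 125.8]
[635.2  30.  201. ]
[636.2 -26.9  86. ]
[579.6 -37.1  67. ]
[ 595.1 -117.5   56. ]
[ 538.3 -103.2   50. ]
```

```bash
python3 - <<'E'
from h import *
s=sense();im=cv2.imread('pics/w4.png')
th=np.linspace(0,6.28,60)
for x0 in (634,635.2,637,639):
  o=[]
  for r,z in((4.5,125.8),(6,127.3),(6,180)):
    p=proj('wrist',s,[(x0+r*np.cos(a),30+r*np.sin(a),z) for a in th]);o.append((p[:,1].min().round(1),p[:,0].min().round(1),p[:,0].max().round(1)))
  print(x0,o)
p=proj('wrist',s,[(635.2+11*np.cos(a),30+11*np.sin(a),201) for a in th]);print('head',p.min(0),p.max(0))
g=cv2.cvtColor(im,cv2.COLOR_BGR2GRAY)
print(g[212:236,320].tolist());print(g[228,306:336].tolist());print(g[240:292,320].tolist())
E
```

```text
634 [(np.float64(214.8), np.float64(313.6), np.float64(324.9)), (np.float64(213.6), np.float64(311.7), np.float64(326.8)), (np.float64(237.8), np.float64(309.6), np.float64(328.9))]
635.2 [(np.float64(216.3), np.float64(313.6), np.float64(324.9)), (np.float64(215.0), np.float64(311.7), np.float64(326.8)), (np.float64(239.6), np.float64(309.7), np.float64(328.9))]
637 [(np.float64(218.4), np.float64(313.6), np.float64(324.9)), (np.float64(217.2), np.float64(311.7), np.float64(326.8)), (np.float64(242.3), np.float64(309.7), np.float64(328.9))]
639 [(np.float64(220.8), np.float64(313.7), np.float64(324.8)), (np.float64(219.6), np.float64(311.7), np.float64(326.7)), (np.float64(245.3), np.float64(309.7), np.float64(328.9))]
head [299.46404737 245.28771432] [339.1370908  281.48494722]
[137, 141, 145, 148, 144, 146, 136, 105, 89, 93, 97, 99, 100, 101, 99, 102, 104, 103, 106, 107, 108, 109, 109, 114]
[148, 147, 145, 147, 145, 146, 114, 56, 69, 77, 79, 83, 88, 96, 104, 116, 124, 133, 143, 147, 155, 153, 136, 133, 129, 126, 126, 128, 128, 130]
[39, 42, 41, 42, 43, 40, 44, 43, 45, 44, 60, 76, 78, 77, 76, 77, 77, 77, 75, 76, 77, 78, 78, 79, 77, 77, 76, 78, 75, 77, 77, 77, 77, 76, 77, 75, 76, 75, 74, 75, 76, 74, 75, 75, 78, 48, 42, 43, 43, 44, 45, 48]
```

move_arm([
  [[0.001,-0.03,0],0,0.0],
  [[0.0005,-0.0274,0],0,0.0],
  [[0,0,0.015],0,0.0],
  [[0,0,0.015],0,0.0],
  [[0,0,0],0,0.0],
  [[0,0,0],0,0.0],
  [[0,0,0],0,0.0],
])

```text
clock: 6.9
tcp_pos: [634.8, -27.2, 159.8]
ee_rot: [[-1.0, -0.001, 0.001], [-0.001, 1.0, 0.0], [-0.001, 0.0, -1.0]]
contact_force: [0.1, 0.2, -1.8]
opening: 21.2
grip_force: 30.0
```

```bash
python3 - <<'E'
from h import *
for i in range(3):s=sense();im=camera('wrist');print(s['tcp_pos'],s['contact_force'])
s=sense()
cv2.imwrite('pics/w5.png',im)
th=np.linspace(0,6.28,60)
c=cv2.resize(im[150:290,230:400],None,fx=4,fy=4,interpolation=cv2.INTER_CUBIC);cv2.imwrite('pics/c5.png',c)
print(proj('wrist',s,[(636.2,-26.9,86),(579.6,-37.1,67)]))
E
```

```text
[634.82030559 -27.17302112 159.80947656] [ 0.14729989  0.19882464 -1.78287955]
[635.00930926 -27.27012217 160.15343861] [-0.03995694  0.41367186 -0.40510894]
[635.09554874 -27.40368599 160.29604784] [-0.50158919  0.39986412 -0.07432952]
[[319.2505091  219.43922321]
 [307.34382146 149.13623125]]
```

View pics/c5.png

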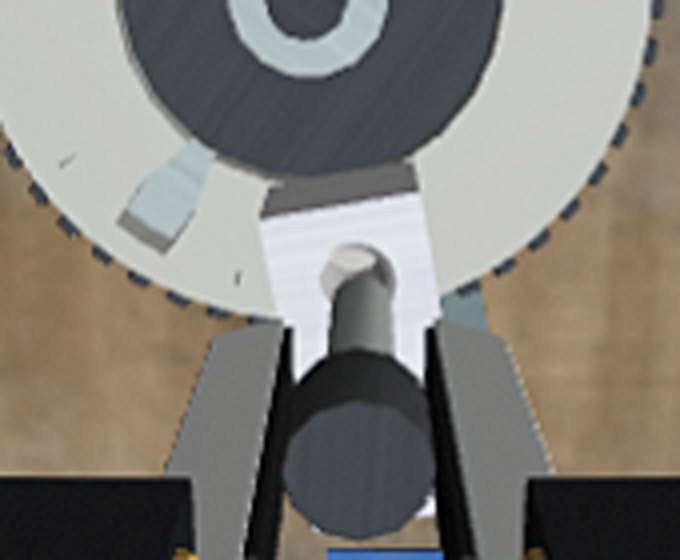

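move_arm([
  [[0.0005,0,0.005],0,0.0],
  [[0,0,0.005],0,0.0],
  [[0,0,0.004],0,0.0],
  [[0,0,0],0,0.0],
])

```text
clock: 7.45
tcp_pos: [634.0, -28.3, 144.4]
ee_rot: [[-1.0, -0.0, -0.001], [-0.0, 1.0, -0.0], [0.001, -0.0, -1.0]]
contact_force: [1.2, -0.8, 0.0]
opening: 21.4
grip_force: 30.0
```

move_arm([
  [[0,0,0.004],0,0.0],
  [[0,0,0.004],0,0.0],
  [[0,0,0.004],0,0.0],
  [[0,0,0.004],0,0.0],
  [[0,0,0],0,0.0],
])

```text
clock: 7.95
tcp_pos: [634.1, -28.2, 128.7]
ee_rot: [[-1.0, -0.0, -0.0], [-0.0, 1.0, -0.0], [0.0, -0.0, -1.0]]
contact_force: [1.7, -0.9, -1.0]
opening: 21.0
grip_force: 30.0
```

move_arm([
  [[0,0,0.004],0,0.0],
  [[0,0,0.004],0,0.0],
  [[0,0,0.002],0,0.0],
  [[0,0,0.001],0,0.0],
  [[0,0,0],0,0.0],
])

```text
clock: 8.45
tcp_pos: [634.2, -28.1, 118.3]
ee_rot: [[-1.0, -0.0, -0.0], [-0.0, 1.0, -0.0], [0.0, -0.0, -1.0]]
contact_force: [1.3, -1.4, -0.9]
opening: 21.4
grip_force: 30.0
```

move_arm([
  [[0,0,0.001],0,0.0],
  [[0,0,0.001],0,0.0],
  [[0,0,0.001],0,0.0],
  [[0,0,0],0,0.0],
])

```text
clock: 8.85
tcp_pos: [634.2, -28.1, 115.4]
ee_rot: [[-1.0, -0.0, 0.0], [-0.0, 1.0, -0.0], [-0.0, -0.0, -1.0]]
contact_force: [1.5, -1.7, -0.5]
opening: 21.9
grip_force: 30.0
```

move_arm([
  [[0,0,0],0,0.05],
  [[0,0,0],0,0.05],
  [[0,0,0],0,0.05],
  [[0,0,0],0,0.05],
  [[0,0,-0.015],0,0.05],
  [[0,0,-0.03],0,0.05],
  [[0,0,-0.03],0,0.05],
  [[0,0,0],0,0.05],
])

```text
clock: 9.65
tcp_pos: [636.9, -28.3, 198.0]
ee_rot: [[-1.0, -0.0, 0.012], [-0.0, 1.0, -0.001], [-0.012, -0.001, -1.0]]
contact_force: [0.3, -0.5, 0.7]
opening: 50.1
grip_force: 0.0
```

move_arm([
  [[0.036,0.011,0],0,0.0],
  [[0.036,0.011,0],0,0.0],
  [[0.0365,0.01,0],0,0.0],
  [[0,0,0],0.07,0.0],
  [[0,0,0],0.07,0.0],
  [[0,0,0],0,0.0],
  [[0,0,0],0,0.0],
])

```text
clock: 10.35
tcp_pos: [525.6, 4.0, 190.5]
ee_rot: [[-0.99, 0.138, -0.0], [0.138, 0.99, 0.0], [0.0, 0.0, -1.0]]
contact_force: [0.7, -0.5, 0.4]
opening: 0.6
grip_force: 0.0
```

```bash
python3 - <<'E'
from h import *
for i in range(3):s=sense();im=camera('wrist');print(s['tcp_pos'],s['contact_force'])
t=camera('top');cv2.imwrite('pics/t6.png',t)
print(s['clock'],np.round(s['qpos'],1),np.round(s['ee_rot'],3))
cv2.imwrite('pics/w6.png',im)
# last picture: wrist + top crop
A=np.array([579.6,-37])
e=lambda th:np.array([np.cos(np.radians(th)),np.sin(np.radians(th))])
def mk(im,X,c):
  for p in X: cv2.circle(im,tuple(int(round(4*v)) for v in p),8,c,1,shift=2)
mk(im,proj('wrist',s,[[*(A+63*e(172)),84],[*(A+78*e(-122)),50]]),(0,0,255))
out=np.zeros((600,640,3),np.uint8);out[:400]=im
cr=cv2.resize(t[150:200,290:370],(320,200),interpolation=cv2.INTER_CUBIC);out[400:,:320]=cr
cv2.imwrite('pics/c6.png',out)
E
```

```text
[525.57122447   3.98391555 190.46335479] [ 0.67650385 -0.46210116  0.36754279]
[525.72374657   3.93103324 190.42747899] [ 0.68154751 -0.52354704 -0.16976174]
[525.76114211   3.89832478 190.39366005] [ 0.12796994 -0.20155263  0.00276618]
10.45 [ -5.8   2.4  85.1   0.   92.5 -87.8] [[-0.99   0.138 -0.   ]
 [ 0.138  0.99   0.   ]
 [ 0.     0.    -1.   ]]
```

View pics/c6.png

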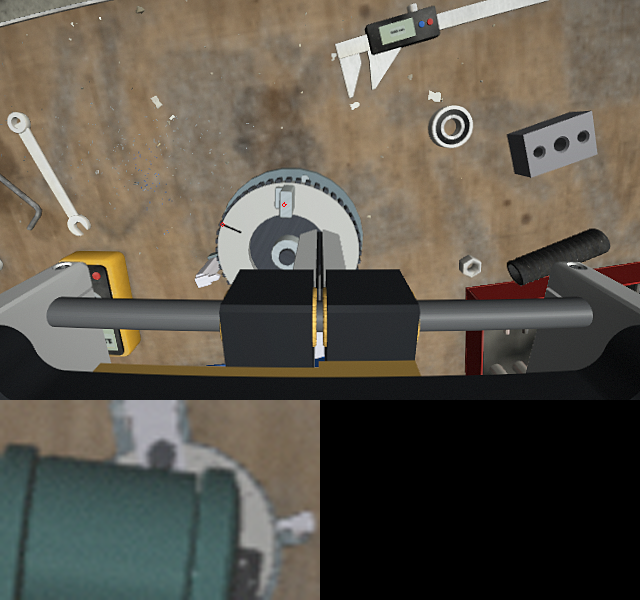

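move_arm([
  [[0,0,0],0.14,0.0],
  [[0,0,0],0.14,0.0],
  [[0,0,0],0.14,0.0],
  [[0,0,0],0.14,0.0],
  [[0,0,0],0.14,0.0],
  [[0,0,0],0.14,0.0],
  [[0,0,0],0.14,0.0],
  [[0,0,0],0.14,0.0],
])

```text
clock: 11.35
tcp_pos: [525.8, 3.9, 190.3]
ee_rot: [[-0.301, 0.954, -0.0], [0.954, 0.301, 0.0], [0.0, -0.0, -1.0]]
contact_force: [0.1, -0.8, 0.1]
opening: 0.3
grip_force: 0.0
```

move_arm([
  [[0,0,0],0.14,0.0],
  [[0,0,0],0.14,0.0],
  [[0,0,0],0.14,0.0],
  [[0,0,0],0.14,0.0],
  [[0,0,0],0.14,0.0],
  [[0,0,0],0.14,0.0],
  [[0,0,0],0.14,0.0],
  [[0,0,0],0.14,0.0],
])

```text
clock: 12.15
tcp_pos: [525.8, 3.9, 190.3]
ee_rot: [[0.727, 0.686, -0.0], [0.686, -0.727, 0.0], [-0.0, -0.0, -1.0]]
contact_force: [0.7, 0.7, -0.8]
opening: 0.5
grip_force: 0.0
```

move_arm([
  [[0,0,0],0.14,0.0],
  [[0,0,0],0.14,0.0],
  [[0,0,0],0.14,0.0],
  [[0,0,0],0.14,0.0],
  [[0,0,0],0.14,0.0],
  [[0,0,0],0.14,0.0],
  [[0,0,0],0.06,0.0],
  [[0,0,0],0,0.0],
])

```text
clock: 12.95
tcp_pos: [525.8, 3.9, 190.4]
ee_rot: [[0.991, -0.137, -0.0], [-0.137, -0.991, 0.0], [-0.0, -0.0, -1.0]]
contact_force: [0.1, -0.1, -0.4]
opening: 0.4
grip_force: 0.0
```

```bash
python3 - <<'E'
from h import *
for i in range(3):s=sense();im=camera('wrist')
print(s['clock'],s['tcp_pos'],s['contact_force'],np.round(s['qpos'],1),np.round(s['ee_rot'],3).tolist())
A=np.array([579.6,-37.]);a=np.radians(172);r=np.array([np.cos(a),np.sin(a)]);t=np.array([-r[1],r[0]])
d=np.array(s['tcp_pos'])[:2]-A;print('radial',d@r,'ccw',d@t)
print(to_tool(s,[*(A+63*r-28*t-np.array(s['tcp_pos'])[:2]),82-s['tcp_pos'][2]]))
E
```

```text
13.05 [525.74169505   3.94129619 190.36158148] [0.71180156 0.5033588  0.25676046] [-5.8  2.4 85.1  0.  92.5 92.1] [[0.991, -0.136, -0.0], [-0.136, -0.991, 0.0], [-0.0, -0.0, -1.0]]
radial 59.03208677658937 ccw -33.04723099520189
[ -3.95945726   5.05006881 108.36175857]
```

move_arm([
  [[-0.004,0,0.03],0,0.0],
  [[0,0,0.03],0,0.0],
  [[0,0,0.02],0,0.0],
  [[0,0,0.018],0,0.0],
  [[0,0,0.01],0,0.0],
  [[0,0,0],0,0.0],
  [[0,0,0],0,0.0],
])

```text
clock: 13.8
tcp_pos: [522.2, 4.5, 83.2]
ee_rot: [[0.991, -0.137, 0.001], [-0.137, -0.991, -0.0], [0.001, -0.0, -1.0]]
contact_force: [0.4, -0.4, -1.0]
opening: 0.4
grip_force: 0.0
```

move_arm([
  [[0,0.003,0],0,0.0],
  [[0,0.003,0],0,0.0],
  [[0,0.002,0],0,0.0],
  [[0,0,0],0,0.0],
])

```text
clock: 14.2
tcp_pos: [520.8, -3.8, 83.0]
ee_rot: [[0.99, -0.138, 0.001], [-0.138, -0.99, -0.0], [0.001, -0.0, -1.0]]
contact_force: [-0.1, -0.3, 0.8]
opening: 0.7
grip_force: 0.0
```

```bash
cat > st.py <<'E'
from h import *
A=np.array([579.6,-37.])
def st(n=5):
    S=[]
    for i in range(n):
        s=sense();S.append((s['tcp_pos'],s['contact_force'],s['clock']))
        if i<n-1: camera('wrist')
    p=np.mean([x[0] for x in S],0);f=np.mean([x[1] for x in S],0);R=np.array(s['ee_rot'])
    r=-R[:2,0];t=R[:2,1];d=p[:2]-A
    yaw=np.degrees(np.arctan2(r[1],r[0]))%360
    print('clk %.2f yaw %.2f z %.1f radial %.1f ccw %.1f polar %.2f R %.1f  f_ccw %.2f f_rad %.2f fz %.2f'%(S[-1][2],yaw,p[2],d@r,d@t,np.degrees(np.arctan2(d[1],d[0]))%360,np.hypot(*d),f[:2]@t,f[:2]@r,f[2]))
E
python3 -c "from st import *;st()"
```

```text
clk 14.40 yaw 172.08 z 82.7 radial 63.0 ccw -25.0 polar 150.41 R 67.7  f_ccw -0.05 f_rad -0.16 fz 0.38
```

move_arm([
  [[0,0.001,0],0,0.0],
  [[0,0.001,0],0,0.0],
  [[0,0.001,0],0,0.0],
  [[0,0.001,0],0,0.0],
  [[0,0.001,0],0,0.0],
  [[0,0.001,0],0,0.0],
])

```text
clock: 15.0
tcp_pos: [519.8, -8.9, 82.5]
ee_rot: [[0.99, -0.138, 0.0], [-0.138, -0.99, 0.001], [0.0, -0.001, -1.0]]
contact_force: [1.0, 2.2, -0.4]
opening: 0.7
grip_force: 1.5
```

```bash
python3 -c "from st import *;st()"
```

```text
clk 15.20 yaw 172.09 z 82.5 radial 63.1 ccw -19.7 polar 154.78 R 66.1  f_ccw -2.05 f_rad -0.01 fz -0.22
```

move_arm([
  [[-0.00038,0.00126,0],-0.02,0.0],
  [[-0.00038,0.00126,0],-0.02,0.0],
  [[-0.00038,0.00126,0],-0.02,0.0],
  [[-0.00038,0.00126,0],-0.02,0.0],
  [[-0.00038,0.00126,0],-0.02,0.0],
  [[-0.00038,0.00126,0],-0.02,0.0],
  [[-0.00038,0.00126,0],-0.02,0.0],
  [[-0.00038,0.00126,0],-0.02,0.0],
])

```text
clock: 16.0
tcp_pos: [515.8, -19.2, 82.4]
ee_rot: [[1.0, 0.023, -0.0], [0.023, -1.0, 0.0], [-0.0, -0.0, -1.0]]
contact_force: [-0.7, 3.7, 0.6]
opening: 0.6
grip_force: 2.1
```

```bash
python3 -c "from st import *;st(3)"
```

```text
clk 16.10 yaw 181.27 z 82.4 radial 63.4 ccw -19.1 polar 164.53 R 66.2  f_ccw -3.54 f_rad 0.67 fz 0.57
```

move_arm([
  [[-0.00038,0.00126,0],-0.02,0.0],
  [[-0.00038,0.00126,0],-0.02,0.0],
  [[-0.00038,0.00126,0],-0.02,0.0],
  [[-0.00038,0.00126,0],-0.02,0.0],
  [[-0.00038,0.00126,0],-0.02,0.0],
  [[-0.00038,0.00126,0],-0.02,0.0],
  [[-0.00038,0.00126,0],-0.02,0.0],
  [[-0.00038,0.00126,0],-0.02,0.0],
])

```text
clock: 16.9
tcp_pos: [513.5, -29.5, 82.4]
ee_rot: [[0.983, 0.182, -0.001], [0.182, -0.983, 0.0], [-0.001, -0.0, -1.0]]
contact_force: [-2.6, 4.7, 1.9]
opening: 0.9
grip_force: 2.5
```

move_arm([
  [[-0.00038,0.00126,0],-0.02,0.0],
  [[-0.00038,0.00126,0],-0.02,0.0],
  [[-0.00038,0.00126,0],-0.02,0.0],
  [[-0.00038,0.00126,0],-0.02,0.0],
  [[-0.00038,0.00126,0],-0.02,0.0],
  [[-0.00038,0.00126,0],-0.02,0.0],
  [[-0.00038,0.00126,0],-0.02,0.0],
  [[-0.00038,0.00126,0],-0.02,0.0],
])

```text
clock: 17.7
tcp_pos: [512.8, -39.9, 82.4]
ee_rot: [[0.942, 0.337, -0.002], [0.337, -0.942, 0.0], [-0.001, -0.001, -1.0]]
contact_force: [-3.2, 4.8, 2.5]
opening: 0.5
grip_force: 2.8
```

```bash
python3 - <<'E'
from st import *
st(3)
for c in('wrist','top'):
  im=camera(c);cv2.imwrite(f'pics/{c}7.png',im)
s=sense()
# where mark would be, angle scan: dark radial line on ring r 62..77 at z50
g=cv2.cvtColor(cv2.imread('pics/wrist7.png'),cv2.COLOR_BGR2GRAY).astype(np.float32)
for th in range(-125,-64,3):
  a=np.radians(th);p=proj('wrist',s,[(A[0]+r*np.cos(a),A[1]+r*np.sin(a),50) for r in (62,66,70,74,77)])
  print(th,np.round(p[2]).tolist(),[int(g[int(round(v)),int(round(u))]) if 0<=u<640 and 0<=v<400 else -1 for u,v in p])
E
```

```text
clk 17.80 yaw 199.64 z 82.4 radial 63.9 ccw -19.5 polar 182.64 R 66.8  f_ccw -5.40 f_rad 1.44 fz 2.81
-125 [407.0, 226.0] [190, 189, 189, 189, 192]
-122 [411.0, 223.0] [190, 190, 190, 189, 191]
-119 [415.0, 220.0] [191, 190, 192, 190, 190]
-116 [420.0, 216.0] [190, 189, 190, 188, 190]
-113 [424.0, 212.0] [191, 190, 190, 189, 190]
-110 [428.0, 209.0] [190, 190, 188, 190, 190]
-107 [431.0, 204.0] [190, 191, 190, 191, 189]
-104 [435.0, 200.0] [191, 189, 190, 190, 189]
-101 [438.0, 196.0] [190, 191, 189, 189, 189]
-98 [441.0, 191.0] [190, 191, 189, 189, 190]
-95 [444.0, 186.0] [10, 1, 7, 6, 8]
-92 [447.0, 181.0] [190, 191, 188, 190, 190]
-89 [449.0, 176.0] [190, 190, 189, 187, 188]
-86 [451.0, 171.0] [189, 190, 189, 188, 188]
-83 [453.0, 166.0] [191, 188, 189, 188, 188]
-80 [455.0, 160.0] [190, 189, 188, 190, 189]
-77 [456.0, 155.0] [189, 189, 189, 190, 188]
-74 [457.0, 149.0] [190, 189, 189, 188, 189]
-71 [458.0, 143.0] [189, 189, 189, 189, 188]
-68 [458.0, 138.0] [189, 188, 188, 189, 188]
-65 [459.0, 132.0] [189, 189, 189, 189, 189]
```

move_arm([
  [[-0.00036,0.00126,0],-0.02,0.0],
  [[-0.00036,0.00126,0],-0.02,0.0],
  [[-0.00036,0.00126,0],-0.02,0.0],
  [[-0.00036,0.00126,0],-0.02,0.0],
  [[-0.00036,0.00126,0],-0.02,0.0],
  [[-0.00036,0.00126,0],-0.02,0.0],
  [[-0.00036,0.00126,0],-0.02,0.0],
  [[-0.00036,0.00126,0],-0.02,0.0],
])

```text
clock: 18.7
tcp_pos: [513.7, -50.4, 82.4]
ee_rot: [[0.876, 0.482, -0.003], [0.482, -0.876, 0.0], [-0.002, -0.002, -1.0]]
contact_force: [-5.2, 4.7, 3.9]
opening: 0.5
grip_force: 3.1
```

move_arm([
  [[-0.00018,0.00063,0],-0.01,0.0],
  [[-0.00018,0.00063,0],-0.01,0.0],
  [[-0.00018,0.00063,0],-0.01,0.0],
  [[-0.00018,0.00063,0],-0.01,0.0],
  [[-0.00018,0.00063,0],-0.01,0.0],
  [[-0.00018,0.00063,0],-0.01,0.0],
  [[-0.00018,0.00063,0],-0.01,0.0],
])

```text
clock: 19.4
tcp_pos: [514.6, -54.9, 82.4]
ee_rot: [[0.84, 0.542, -0.003], [0.542, -0.84, 0.0], [-0.003, -0.002, -1.0]]
contact_force: [-4.8, 3.2, 3.8]
opening: 0.3
grip_force: 3.2
```

```bash
cat > mk.py <<'E'
from st import *
def mark(lo=-100,hi=-65):
  s=sense();g=cv2.cvtColor(camera('wrist'),cv2.COLOR_BGR2GRAY)
  th=np.arange(lo,hi,.25);a=np.radians(th);v=0
  for r in (62,65,68):
    p=proj('wrist',s,np.c_[A[0]+r*np.cos(a),A[1]+r*np.sin(a),50+0*a]).astype(np.float32)
    v=v+cv2.remap(g,p[:,:1],p[:,1:],1)[:,0].astype(float)/3
  w=np.clip(150-v,0,None);print('mark',(w@th/w.sum()).round(2) if w.sum()>0 else None,'dark',th[w>50].tolist())
E
python3 -c "
from mk import *
st(4);mark();cv2.imwrite('pics/t8.png',camera('top'));print(find_in('top','pin'))"
```

```text
clk 19.55 yaw 212.81 z 82.4 radial 64.3 ccw -20.1 polar 195.46 R 67.4  f_ccw -5.78 f_rad 2.03 fz 3.78
mark -82.44 dark [-83.25, -83.0, -82.75, -82.5, -82.25, -82.0, -81.75]
[{'xyz': [638.7, -32.4, 128.6], 'confidence': 0.61}]
```

move_arm([
  [[-0.00018,0.00063,0],-0.01,0.0],
  [[-0.00018,0.00063,0],-0.01,0.0],
  [[-0.00018,0.00063,0],-0.01,0.0],
  [[-0.00018,0.00063,0],-0.01,0.0],
  [[-0.00018,0.00063,0],-0.01,0.0],
  [[-0.00018,0.00063,0],-0.01,0.0],
  [[-0.00018,0.00063,0],-0.01,0.0],
  [[-0.00018,0.00063,0],-0.01,0.0],
])

```text
clock: 20.5
tcp_pos: [516.1, -60.0, 82.4]
ee_rot: [[0.794, 0.608, -0.004], [0.608, -0.794, -0.0], [-0.003, -0.002, -1.0]]
contact_force: [-5.7, 4.5, 4.6]
opening: 0.6
grip_force: 3.3
```

```bash
python3 -c "
from mk import *
st(4);mark()"
```

```text
clk 20.65 yaw 217.39 z 82.3 radial 64.4 ccw -20.2 polar 199.94 R 67.5  f_ccw -6.15 f_rad 1.55 fz 3.59
mark -78.05 dark [-78.75, -78.5, -78.25, -78.0, -77.75, -77.5, -77.25]
```

move_arm([
  [[-0.00018,0.00063,0],-0.01,0.0],
  [[-0.00018,0.00063,0],-0.01,0.0],
  [[-0.00018,0.00063,0],-0.01,0.0],
  [[-0.00018,0.00063,0],-0.01,0.0],
])

```text
clock: 21.1
tcp_pos: [516.9, -62.4, 82.3]
ee_rot: [[0.769, 0.639, -0.004], [0.639, -0.769, -0.0], [-0.003, -0.003, -1.0]]
contact_force: [-5.9, 4.1, 3.3]
opening: 0.2
grip_force: 3.4
```

```bash
python3 -c "
from mk import *
st(4);mark()"
```

```text
clk 21.25 yaw 219.68 z 82.3 radial 64.5 ccw -20.4 polar 202.14 R 67.6  f_ccw -7.00 f_rad 1.87 fz 4.00
mark -75.88 dark [-76.75, -76.5, -76.25, -76.0, -75.75, -75.5, -75.25, -75.0]
```

move_arm([
  [[-0.0001,0.0003,0],-0.005,0.0],
  [[-0.0001,0.0003,0],-0.005,0.0],
  [[-0.0001,0.0003,0],-0.005,0.0],
  [[-0.0001,0.0003,0],-0.005,0.0],
  [[-0.0001,0.0003,0],-0.005,0.0],
  [[-0.0001,0.0003,0],-0.005,0.0],
])

```text
clock: 21.9
tcp_pos: [517.5, -64.0, 82.3]
ee_rot: [[0.75, 0.661, -0.005], [0.661, -0.75, 0.0], [-0.003, -0.003, -1.0]]
contact_force: [-6.0, 4.9, 4.0]
opening: 0.6
grip_force: 3.8
```

```bash
python3 -c "
from mk import *
st(4);mark()"
```

```text
clk 22.05 yaw 221.40 z 82.3 radial 64.5 ccw -20.8 polar 203.54 R 67.7  f_ccw -7.04 f_rad 1.46 fz 4.19
mark -74.55 dark [-75.25, -75.0, -74.75, -74.5, -74.25, -74.0, -73.75]
```

move_arm([
  [[-0.0001,0.0003,0],-0.005,0.0],
  [[-0.0001,0.0003,0],-0.005,0.0],
  [[-0.0001,0.0003,0],-0.005,0.0],
  [[-0.0001,0.0003,0],-0.005,0.0],
])

```text
clock: 22.5
tcp_pos: [517.5, -64.5, 82.3]
ee_rot: [[0.737, 0.676, -0.006], [0.676, -0.737, 0.002], [-0.003, -0.005, -1.0]]
contact_force: [-7.8, 6.4, 5.5]
opening: 0.2
grip_force: 5.0
```

```bash
python3 -c "
from mk import *
st(4);mark()"
```

```text
clk 22.65 yaw 222.56 z 82.3 radial 64.3 ccw -21.8 polar 203.88 R 67.9  f_ccw -9.53 f_rad 0.95 fz 5.05
mark -74.23 dark [-75.0, -74.75, -74.5, -74.25, -74.0, -73.75, -73.5]
```

move_arm([
  [[0,0.0003,0],0,0.0],
  [[0,0.0003,0],0,0.0],
  [[0,0.0003,0],0,0.0],
  [[0,0.0003,0],0,0.0],
])

```text
clock: 23.1
tcp_pos: [517.6, -64.7, 82.3]
ee_rot: [[0.737, 0.676, -0.008], [0.676, -0.737, 0.003], [-0.004, -0.007, -1.0]]
contact_force: [-9.4, 8.3, 7.7]
opening: 0.4
grip_force: 6.1
```

```bash
python3 -c "
from mk import *
st(4)"
```

```text
clk 23.25 yaw 222.56 z 82.3 radial 64.4 ccw -21.5 polar 204.12 R 67.9  f_ccw -12.01 f_rad 1.54 fz 6.96
```

move_arm([
  [[0,0.0003,0],0,0.0],
  [[0,0.0003,0],0,0.0],
  [[0,0.0003,0],0,0.0],
])

```text
clock: 23.55
tcp_pos: [517.8, -64.9, 82.3]
ee_rot: [[0.736, 0.676, -0.009], [0.676, -0.736, 0.004], [-0.004, -0.009, -1.0]]
contact_force: [-12.0, 9.8, 8.5]
opening: 0.5
grip_force: 7.0
```

```bash
python3 -c "
from mk import *
st(6);mark()"
```

```text
clk 23.80 yaw 222.57 z 82.3 radial 64.4 ccw -21.3 polar 204.27 R 67.8  f_ccw -13.67 f_rad 1.65 fz 8.19
mark -73.92 dark [-74.75, -74.5, -74.25, -74.0, -73.75, -73.5, -73.25]
```

move_arm([
  [[0,0.0001,0],0,0.0],
  [[0,0,0],0,0.0],
  [[0,0,0],0,0.0],
  [[0,0,0],0,0.0],
  [[0,0,0],0,0.0],
  [[0,0,0],0,0.0],
  [[0,0,0],0,0.0],
  [[0,0,0],0,0.0],
])

```text
clock: 24.65
tcp_pos: [517.8, -64.9, 82.3]
ee_rot: [[0.736, 0.676, -0.009], [0.676, -0.736, 0.004], [-0.004, -0.009, -1.0]]
contact_force: [-10.6, 8.9, 7.9]
opening: 0.4
grip_force: 6.9
```

```bash
python3 -c "
from mk import *
st(8)"
```

```text
clk 25.00 yaw 222.57 z 82.3 radial 64.4 ccw -21.3 polar 204.29 R 67.8  f_ccw -13.97 f_rad 1.59 fz 8.21
```

move_arm([
  [[0,-0.0008,0],0,0.0],
  [[0,-0.0008,0],0,0.0],
  [[0,-0.001,0],0,0.0],
  [[0,-0.001,0],0,0.0],
  [[0,-0.001,0],0,0.0],
  [[0,-0.001,0],0,0.0],
  [[0,-0.001,0],0,0.0],
  [[0,-0.001,0],0,0.0],
])

```text
clock: 25.8
tcp_pos: [516.3, -61.7, 82.3]
ee_rot: [[0.737, 0.676, 0.0], [0.676, -0.737, -0.001], [-0.0, 0.001, -1.0]]
contact_force: [-1.9, 0.3, -0.4]
opening: 0.7
grip_force: 0.7
```

move_arm([
  [[0,-0.001,0],0,0.0],
  [[0,-0.001,0],0,0.0],
  [[0,-0.001,0],0,0.0],
  [[0,-0.001,0],0,0.0],
  [[0,-0.002,0],0,0.0],
  [[0,-0.003,0],0,0.0],
  [[0,-0.003,0],0,0.0],
  [[0,0,0],0,0.0],
])

```text
clock: 26.6
tcp_pos: [508.1, -52.1, 82.6]
ee_rot: [[0.737, 0.676, 0.0], [0.676, -0.737, -0.0], [0.0, 0.0, -1.0]]
contact_force: [0.2, 0.3, 0.3]
opening: 0.7
grip_force: 0.0
```

```bash
python3 -c "
from mk import *
st(3);mark()"
```

```text
clk 26.70 yaw 222.51 z 82.6 radial 62.9 ccw -37.1 polar 192.00 R 73.0  f_ccw 0.18 f_rad 0.01 fz 0.35
mark -79.59 dark [-80.25, -80.0, -79.75, -79.5, -79.25, -79.0, -78.75]
```

move_arm([
  [[0,-0.005,-0.02],0,0.0],
  [[0,0,-0.03],0,0.0],
  [[0,0,-0.03],0,0.0],
  [[0,0,-0.03],0,0.0],
  [[0,0,0],0,0.0],
  [[0,0,0],0,0.0],
])

```text
clock: 27.35
tcp_pos: [505.1, -48.7, 192.7]
ee_rot: [[0.737, 0.676, 0.001], [0.676, -0.737, -0.0], [0.001, 0.001, -1.0]]
contact_force: [-0.5, 0.7, -1.4]
opening: 0.5
grip_force: 0.0
```

```bash
python3 -c "
from mk import *
st(2);mark();print(job_done())"
```

```text
clk 27.40 yaw 222.50 z 192.0 radial 63.1 ccw -42.0 polar 188.84 R 75.8  f_ccw -0.69 f_rad 0.17 fz -0.57
mark -79.46 dark [-80.25, -80.0, -79.75, -79.5, -79.25, -79.0, -78.75]
the job is handed in; nothing more can be done
None
```

The job is handed in at about 27 s: the pin is in the slot, inferred from the hard stop and the mark holding since I did not look at the pin itself after the drop. It was bedded at about 14 N for over a second, and the spring brought the mark back to within about half a degree of the pointer, with the robot clear.

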